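# Open the gold paint pot and park its lid on the sloping rest

## Task

Open the gold paint pot: lift its lid by the knob, lay it gently on the uppermost part of the sloping lid rest's two rails, well short of the red stop, and let go of it there. The stop is adjustable and may be set anywhere along its travel; push the lid down along the rails until its edge goes under the red lip and bears firmly against the stop, roughly centred on it, without shoving the rest along the table. Leave the pots, the blue lid and everything else where they stand.

Things in the scene. Friction and masses are not known exactly. Their poses are not given: they have to be found in the camera images.
- gold_lid: Loose stoneware lid: locating disc below (radius 45, height 8), flange (radius 56, from 8 to 14), neck (radius 8, from 14 to 28), cylindrical gold knob (diameter 28, from 28 to 46 above the origin). About 0.25 kg. Origin: centre of the underside of the locating disc; z along the knob. On its pot the origin is 62 above the pot's. Gold ring on top.
- gold_pot: White stoneware pot with a gold band and gold paint inside, outer radius 53, height 70, mouth radius 48, 0.7 kg, loose. Origin: centre of its underside.
- blue_lid: Lid of the same shape as the gold lid, with blue knob and top, on the blue pot. To be left alone. Origin: centre of the underside of its locating disc.
- blue_pot: Same pot with a blue band, to be left closed. Origin: centre of its underside.
- rest: Wooden lid rest, loose, about 1.6 kg; slides if pushed with over about 7 N. Base plate 230 (x, from -125 to 105) by 110 (y) by 12; above it two rails 10 wide, 210 long, centred at y = -30 and +30, their tops in a plane that falls 12 degrees towards the rest's +x, 58 above the table over the origin. Origin: on the base's underside.
- bracket: Steel bar at the rails' low end; carries a red stop, set anywhere from x = 0 to -25 (its uphill face) and stiff: feel for it. Stop 100 wide, 24 over the rails; lip 50 wide overhangs 14 uphill, underside 20 up. Origin: at rail-top height, mid-width. x: down the slope, y: across, z: square to the rails. Rails: x = -195 to +15. Lid home: origin at (-56 to -81, 0, 0).
- water: Water bottle, radius 32, height 200. Bystander. Origin: centre of its underside.
- paint_jar: Gold paint jar with black cap, radius 36, height 150. Bystander. Origin: centre of its underside.
- dish: White dish with gold paint, radius 85, height 15. Bystander. Origin: centre of its underside.
- tape: Roll of masking tape lying flat, radius 45, height 24. Bystander. Origin: centre of its underside.
- stencil_brush: Brush lying on the table, handle to its -x, origin under its middle. Bystander.
There are look-alikes about, which are no part of the job. Leave any pink look-alike of the gold_lid alone.

How it is judged:
By the outcome, as a careful person would: the job done as asked, in the order asked, and still so for the second after the job is handed in, with the robot touching nothing.
It also fails if it takes over 64 s, if anything falls off the work surface, if the arm or the gripper's body presses on something with over 40 N, if the wrist force passes 120 N, or if a joint passes its speed limit or range.

## Robot

A 6-joint arm with a two-finger parallel gripper is mounted at the origin on the work surface. World frame = base frame: x ahead of the robot, y to its left, z up, the work surface at z = 0. Lengths are in m, angles in rad, forces in N, time in s.
With the tool pointing down it reaches from about 0.25 to 0.725 m from the base axis. Payload 4 kg.
Tool frame: the origin (TCP) lies midway between the tips of the shut fingers; the grasp point (between the pads) lies 19 mm behind it; z points along the fingers, y is the direction in which the jaws open and shut (so a half turn about z gives the same grasp; the last joint's range is limited). The gripper opens to 85 mm and grips with 20 to 120 N. Pads are 22 mm wide; open, the fingers measure 114 mm over their backs; the gripper's body (76 mm by 85 mm) begins 54 mm behind the grasp point. The pads swing forward as they close: fully open they stand 13 mm farther back than shut.
Start: joints at [-1.252, 0.241, 0.005, 1.335, 0, 1.571], TCP at [0.157, -0.475, 0.231] pointing down, gripper open.
Joint ranges: [-2.72, 2.72], [-1.05, 1.87], [-1.09, 1.28], [-1.99, 2.15], [-1.42, 1.44], [-3.14, 3.14]. Speed limits (rad/s): [2.79, 2.79, 3.14, 3.14, 3.14, 3.14].

## Interface

Orientations are given as a unit quaternion [x, y, z, w].
In Python, from workcell import get_obs, camera, camera_model, job_done, masks_of gives the robot as it stands.
- The arm moves only by the tool jog_arm, never from a script. Its argument "deltas" is a list that holds one entry, the list of rows, each a list of 7 numbers: the shift along the tool's x, y, z in mm, then the turn, a rotation vector about the tool's x, y, z in degrees, then the finger opening in mm, from 0 to 85.4. A call has 1 to 5 rows; each row shifts and turns the pose as measured when the row begins, along the tool's axes as they then stand; what a row does not reach is not made up. A row lasts 1/10 s, in which the tool goes at most 50 mm and 8.59 degrees, less where a joint would pass 70% of its speed; a pose out of reach is approached as far as the arm can. A call with a gripper value outside its range is refused whole. The fingers move at their own pace and stop on an object; the grip force is fixed at half the most. Time passes only in rows, so rows that do not move let the fingers close. It gives the time, the measured TCP pose, the force and the opening at its end, in the units of the state.
- get_obs(): the state, without advancing time (a new reading comes with each control period).
- camera(name): name is "scene" or "top"; returns the picture (384x512x3 uint8, red, green, blue); there is no depth.
- camera_model(name): a dict with "fovy" (degrees; the focal length in pixels is half the picture's height over the tangent of half this angle, whatever the lens; pixels are square), "cx", "cy" (the principal point, pixels), "pose" (4x4, takes a point from camera to world coordinates). Camera axes: x right, y down, z forward; pixel columns grow to the right and rows downward; lengths in m; the calibration is good to about 2 mm. A picture is of the moment at which its call begins. camera_model takes no time and is no camera call.
- job_done(): hands the job in, once; it reports no verdict.
Trained networks look in the newest picture that a camera, given by its name, has taken for a name from the list of things; names that differ only in an ending like _2 or _b are one class to them, and where a whole thing is asked for, a point or a joint stands for the part that bears it (a point fixed in the world has none). Each returns a list of dicts, best first, with "conf" (0 to 1); they miss things now and then, are a little off and sometimes report something else, mostly with a low value. They report only what shows in the picture. A call takes as long as a camera call. They do not tell look-alikes from the thing itself.
- masks_of(target, camera): "pixels" (384x512 bool, what is visible of it) and "at" ([column, row] in pixels, amid what is visible of it).
The state is a dict: "clock": time; "joint_pos": joint angles; "joint_vel": joint speeds; "tau": joint torques, N m; "eef_pos": TCP position; "tool_rot": TCP orientation; "ft_force": force on the tool from outside, world axes, zero at the start; "ft_torque": the same for the moment, N m; "grip_width": finger opening in m.
Only numpy, scipy, OpenCV 4.12 (cv2) and the standard library are available. Lean on these libraries where they do the work, as an engineer would, in place of code of your own. Each camera call takes 0.05 s, during which the arm holds its last target. There are 200 camera calls.

## Working session

There is one attempt and no reset: what is moved stays moved. The work goes in short steps, Python scripts to look and compute and a tool call to move; the robot and the scene stay as the last step left them, time stands still between calls to the robot, and variables do not carry over. Pictures are saved under pics/ and viewed, about 8 in all and at most 12, crops included, and the job is handed in when it is done.

Besides the shell and the picture viewer there is one more tool, called after ">>>" by a JSON object that holds its "name" and its "arguments", one argument or row to a line. jog_arm: Moves the arm, as the interface text tells. Its arguments: {"type":"object","properties":{"deltas":{"type":"array"}},"required":["deltas"]}

```bash
mkdir -p pics; ls; python3 - <<'E'
from workcell import *
import cv2,numpy as np
for n in("scene","top"):
    im=camera(n); cv2.imwrite(f"pics/{n}0.png",im[:,:,::-1]); m=camera_model(n); print(n,m["fovy"],m["cx"],m["cy"],np.round(m["pose"],4).tolist())
    for t in("gold_lid","gold_pot","blue_lid","rest","bracket"):
        print(t,[(round(d["conf"],2),np.round(d["at"],1).tolist(),int(d["pixels"].sum())) for d in masks_of(t,n)])
o=get_obs();print({k:np.round(v,3).tolist() for k,v in o.items()})
E
```

```text
pics
scene 50.325222864856165 253.1430642777775 195.47320252932735 [[-0.4601, 0.6879, -0.5614, 1.3934], [0.8878, 0.3638, -0.2819, 0.3635], [0.0103, -0.6281, -0.7781, 1.211], [0.0, 0.0, 0.0, 1.0]]
gold_lid [(0.77, [307.0, 208.5], 666), (0.72, [207.6, 164.7], 414), (0.64, [319.8, 185.6], 489)]
gold_pot [(0.6, [301.7, 219.2], 287)]
blue_lid [(0.62, [354.0, 230.1], 711)]
rest [(0.91, [236.6, 197.7], 1635)]
bracket [(0.9, [231.8, 207.1], 372)]
top 43.40157547280574 248.0367505190543 187.62461973068235 [[-0.0251, -0.9865, 0.1618, 0.2852], [-0.9996, 0.0265, 0.0064, -0.0266], [-0.0106, -0.1616, -0.9868, 1.6617], [0.0, 0.0, 0.0, 1.0]]
gold_lid [(0.88, [336.8, 208.5], 867), (0.76, [202.5, 195.0], 868), (0.68, [204.9, 251.0], 854), (0.29, [212.6, 207.0], 11)]
gold_pot [(0.45, [214.5, 204.9], 12)]
blue_lid [(0.69, [146.1, 191.2], 871)]
rest [(0.41, [212.9, 209.6], 25)]
bracket [(0.84, [279.9, 160.1], 343)]
{'clock': 0.6, 'joint_pos': [-1.252, 0.241, 0.005, 1.335, -0.0, 1.571], 'joint_vel': [-0.001, 0.0, -0.0, 0.003, 0.001, 0.002], 'tau': [-0.001, -37.198, 25.257, 0.001, -0.0, 0.0], 'eef_pos': [0.157, -0.475, 0.231], 'tool_rot': [0.987, 0.159, 0.0, 0.0], 'ft_force': [0.266, -0.349, 0.285], 'ft_torque': [0.002, -0.011, 0.013], 'grip_width': 0.085}
```

```bash
python3 - <<'E'
import cv2
t=cv2.imread("pics/top0.png"); s=cv2.imread("pics/scene0.png")
cv2.imwrite("pics/t1.png",cv2.resize(t[90:310,100:393],None,fx=2.7,fy=2.7,interpolation=cv2.INTER_CUBIC))
cv2.imwrite("pics/s1.png",cv2.resize(s[110:290,150:416],None,fx=3,fy=3,interpolation=cv2.INTER_CUBIC))
E
```

```text
(no output)
```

View pics/t1.png

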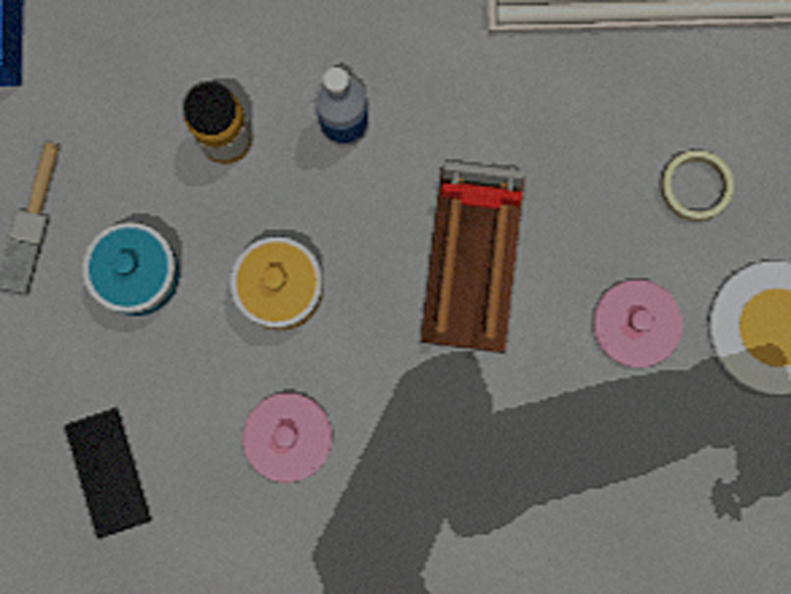

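View pics/s1.png

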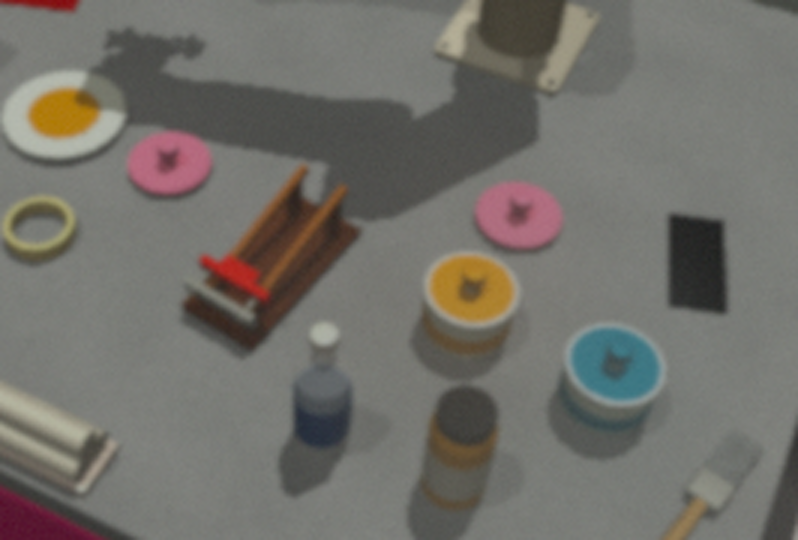

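The top view shows the gold lid on its white pot at (202,195). Possible mix-ups are the pink lids at (205,251) and (337,208), the blue lid at (146,191) and the gold dish at about (390,210). I choose (202,195), which is the only gold top with a knob. The rest is at about (275,183), with its low end and red stop away from the robot (up in the image). Next is a close crop of the lid and the rest for measuring.

```bash
cat > h.py <<'E'
import numpy as np,cv2
from workcell import *
def K(n):
    m=camera_model(n); return 192/np.tan(np.radians(m["fovy"])/2),m["cx"],m["cy"],np.array(m["pose"])
def proj(n,P):
    f,cx,cy,T=K(n); P=np.atleast_2d(P); q=(P-T[:3,3])@T[:3,:3]
    return np.c_[f*q[:,0]/q[:,2]+cx,f*q[:,1]/q[:,2]+cy]
def onz(n,uv,z):
    f,cx,cy,T=K(n); d=T[:3,:3]@[(uv[0]-cx)/f,(uv[1]-cy)/f,1]; o=T[:3,3]
    return o+d*(z-o[2])/d[2]
E
python3 - <<'E'
from h import *
camera("top"); print("top")
for n in("top","scene"):
    camera(n)
    for d in masks_of("gold_lid",n)[:3]:
        c,_=cv2.findContours(d["pixels"].astype(np.uint8),cv2.RETR_EXTERNAL,cv2.CHAIN_APPROX_NONE); e=cv2.fitEllipse(max(c,key=len))
        print(n,d["at"],np.round(e[0],1),np.round(e[1],1),"flange z76",np.round(onz(n,e[0],.076),4),"z14",np.round(onz(n,e[0],.014),4))
t=cv2.imread("pics/top0.png"); s=cv2.imread("pics/scene0.png")
a=cv2.resize(t[145:225,250:300],None,fx=7,fy=7,interpolation=cv2.INTER_CUBIC)
b=cv2.resize(s[160:230,205:275],(440,440),interpolation=cv2.INTER_CUBIC)
o=np.zeros((560,800,3),np.uint8);o[:,:350]=a;o[:440,355:795]=b
c=cv2.resize(t[180:212,186:219],None,fx=3.5,fy=3.5); o[445:445+c.shape[0],400:400+c.shape[1]]=c
cv2.imwrite("pics/c2.png",o)
E
```

```text
top
top [201.2, 195.7] [202.4 193.7] [32.2 33.2] flange z76 [0.5287 0.1361 0.076 ] z14 [0.5382 0.1424 0.014 ]
top [205.7, 251.0] [206.4 251.5] [30.5 32.6] flange z76 [0.3378 0.1247 0.076 ] z14 [0.3399 0.1306 0.014 ]
top [337.7, 208.4] [336.4 209.5] [31.  31.5] flange z76 [ 0.4643 -0.3061  0.076 ] z14 [ 0.4713 -0.317   0.014 ]
scene [207.0, 166.8] [206.5 164.2] [20.  26.8] flange z76 [ 0.5216 -0.2745  0.076 ] z14 [ 0.474  -0.3093  0.014 ]
scene [306.7, 207.8] [307.1 206.4] [25.3 31.3] flange z76 [0.5296 0.1418 0.076 ] z14 [0.4824 0.1297 0.014 ]
scene [322.7, 181.0] [322.9 181.5] [21.1 28.3] flange z76 [0.3957 0.1487 0.076 ] z14 [0.3412 0.137  0.014 ]
```

View pics/c2.png

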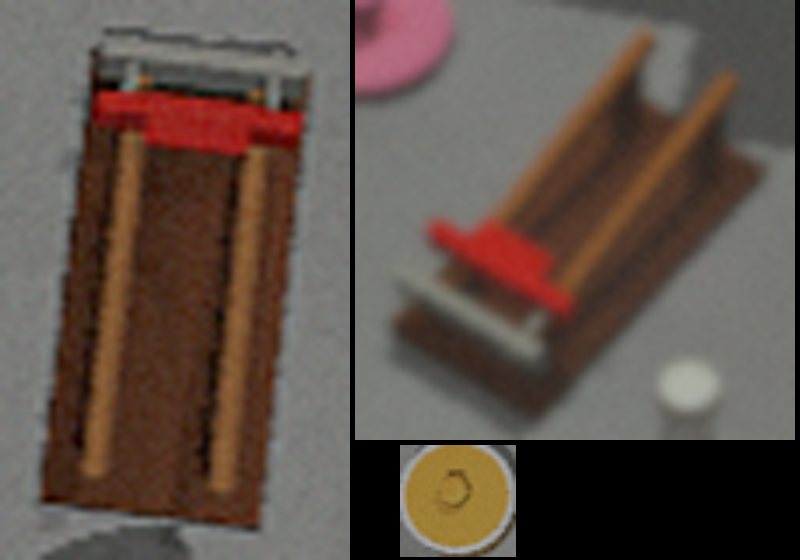

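```bash
python3 - <<'E'
from h import *
from scipy.optimize import least_squares
t=lambda u,v:((u+.5)/7-.5+250,(v+.5)/7-.5+145)
s=lambda u,v:((u-355+.5)/6.286-.5+205,(v+.5)/6.286-.5+160)
T12=np.tan(np.radians(12))
def pts(p):
    x,y,a,xh,xs=p; c,sn=np.cos(a),np.sin(a)
    W=lambda X,Y,Z:[x+c*X-sn*Y,y+sn*X+c*Y,Z]
    zr=lambda X:.058-T12*X
    u=np.array([np.cos(np.radians(12)),-np.sin(np.radians(12))]); n=np.array([-u[1],u[0]])
    # stop: top at 24 over rails; uphill lip edge 14 uphill of face at height 24
    B=np.array([xh,zr(xh)])+.195*u   # bracket origin
    e=B+u*(xs-.014)+n*.024
    L=[W(e[0],.025,e[1]),W(e[0],-.025,e[1])]
    return ([("top",W(-.125,.055,.012)),("top",W(-.125,-.055,.012)),("top",W(.105,.055,.012)),("top",W(.105,-.055,.012)),
     ("top",W(xh,.03,zr(xh))),("top",W(xh,-.03,zr(xh))),
     ("scene",W(xh,.03,zr(xh))),("scene",W(xh,-.03,zr(xh))),("scene",W(-.125,.055,.012)),("scene",W(.105,.055,.012)),("scene",W(.105,-.055,.012)),
     ("top",L[0]),("top",L[1]),("scene",L[0]),("scene",L[1])],W,B,u,n)
obs=[t(40,500),t(260,527),t(95,48),t(309,72),t(93,478),t(220,492),s(732,76),s(650,34),s(765,170),s(540,415),s(393,325),t(140,145),t(248,152),s(553,262),s(488,222)]
def r(p): return np.concatenate([proj(n,P)[0]-o for (n,P),o in zip(pts(p)[0],obs)])
R=least_squares(r,[.55,-.1,0,-.115,-.01],loss="soft_l1")
print(np.round(R.x,4),"yaw",np.degrees(R.x[2])); print(np.round(r(R.x).reshape(-1,2),1).tolist())
_,W,B,u,n=pts(R.x); print("bracket",W(B[0],0,B[1]),"rail high end",W(R.x[3],0,.058-T12*R.x[3]))
# knob from colours: dark-edge knob top centre guess
print("knob z108 top", onz("top",(186+(455-400+.5)/3.5-.5,180+(489-445+.5)/3.5-.5),.108))
E
```

```text
[ 0.5715 -0.1085 -0.1432 -0.1182 -0.0169] yaw -8.205174104249759
[[-0.6, 0.2], [-0.1, 0.1], [-0.9, -0.1], [-0.2, 0.0], [-0.3, -0.0], [-0.3, 0.1], [-0.5, -0.1], [-0.5, -0.4], [0.0, -0.8], [-0.5, 0.1], [-1.1, -0.2], [-0.0, -0.6], [-0.7, 0.1], [0.1, -0.3], [-0.7, -0.4]]
bracket [np.float64(0.6432854970129331), np.float64(-0.11883231505534164), np.float64(0.04258589963859466)] rail high end [np.float64(0.45449924164510813), np.float64(-0.09161039745895724), np.float64(0.08312867934805773)]
knob z108 top [0.52885368 0.13607307 0.108     ]
```

```bash
cat >> h.py <<'E'
from scipy.spatial.transform import Rotation as R
YAW=-.1432; BR=np.array([.6433,-.1188,.0426])
c,s=np.cos(YAW),np.sin(YAW); t12=np.radians(12)
UX=np.array([c*np.cos(t12),s*np.cos(t12),-np.sin(t12)]); UY=np.array([-s,c,0]); UZ=np.cross(UX,UY)
RS=R.from_matrix(np.c_[UX,-UY,-UZ])        # tool square to rails
RV=R.from_matrix(np.c_[[c,s,0],[s,-c,0],[0,0,-1]])  # tool down, same yaw
def rail(x,y,z): return BR+x*UX+y*UY+z*UZ
def plan(p,Rt,N=None,step=45,ang=8):
    o=get_obs(); P=np.array(o["eef_pos"]); q=R.from_quat(o["tool_rot"])
    d=np.array(p)-P; w=(q.inv()*Rt).as_rotvec(degrees=True)
    N=N or int(max(np.ceil(np.linalg.norm(d)*1000/step),np.ceil(np.linalg.norm(w)/ang),1))
    for i in range(N):
        print(np.round(np.r_[q.inv().apply(d)*1000/N,w/N],1).tolist()); q=q*R.from_rotvec(w/N,degrees=True)
def state():
    o=get_obs(); print("clk",round(o["clock"],2),"tcp",np.round(o["eef_pos"],4),"bracket xyz mm",np.round(np.array([UX,UY,UZ])@(np.array(o["eef_pos"])-BR)*1000,1),"F slope",np.round(np.array([UX,UY,UZ])@o["ft_force"],2),"j",np.round(o["joint_pos"],2),"w",round(o["grip_width"],4))
E
python3 -c "
from h import *
state(); plan([.529,.137,.231],RV)"
```

```text
clk 0.85 tcp [ 0.1567 -0.4748  0.2313] bracket xyz mm [-460.6 -421.8   95. ] F slope [ 0.62  0.52 -0.2 ] j [-1.25  0.24  0.    1.34  0.    1.57] w 0.0854
[34.1, -29.0, 0.0, 0.0, -0.0, 1.7]
[33.2, -30.0, 0.0, 0.0, -0.0, 1.7]
[32.3, -30.9, 0.0, 0.0, -0.0, 1.7]
[31.4, -31.9, 0.0, 0.0, -0.0, 1.7]
[30.5, -32.8, 0.0, 0.0, -0.0, 1.7]
[29.6, -33.6, 0.0, 0.0, -0.0, 1.7]
[28.6, -34.5, 0.0, 0.0, -0.0, 1.7]
[27.6, -35.3, 0.0, 0.0, -0.0, 1.7]
[26.5, -36.1, 0.0, 0.0, -0.0, 1.7]
[25.5, -36.8, 0.0, 0.0, -0.0, 1.7]
[24.4, -37.5, 0.0, 0.0, -0.0, 1.7]
[23.3, -38.2, 0.0, 0.0, -0.0, 1.7]
[22.2, -38.9, 0.0, 0.0, -0.0, 1.7]
[21.1, -39.5, 0.0, 0.0, -0.0, 1.7]
[19.9, -40.1, 0.0, 0.0, -0.0, 1.7]
[18.8, -40.6, 0.0, 0.0, -0.0, 1.7]
```

>>> {"name": "jog_arm", "arguments": {
  "deltas": [
    [[34, -29, 0, 0, 0, 1.7, 85], [33, -30, 0, 0, 0, 1.7, 85], [32, -31, 0, 0, 0, 1.7, 85], [31, -32, 0, 0, 0, 1.7, 85], [30, -33, 0, 0, 0, 1.7, 85]]
  ]
}}

```text
clock: 1.35
eef_pos: [0.274, -0.2837, 0.2303]
tool_rot: [0.997, 0.076, 0.001, 0.001]
ft_force: [0.9, 0.1, -0.9]
grip_width: 0.0847
```

>>> {"name": "jog_arm", "arguments": {
  "deltas": [
    [[30, -34, 0, 0, 0, 1.7, 85], [29, -35, 0, 0, 0, 1.7, 85], [28, -35, 0, 0, 0, 1.7, 85], [27, -36, 0, 0, 0, 1.7, 85], [26, -37, 0, 0, 0, 1.7, 85]]
  ]
}}

```text
clock: 1.85
eef_pos: [0.4013, -0.0867, 0.2317]
tool_rot: [1.0, -0.002, 0.003, 0.003]
ft_force: [0.9, -1.1, 0.7]
grip_width: 0.0848
```

```bash
python3 -c "
from h import *
state(); plan([.529,.137,.231],RV)"
```

```text
clk 1.85 tcp [ 0.4013 -0.0867  0.2317] bracket xyz mm [-278.1   -2.7  134.2] F slope [ 0.91 -0.97  0.92] j [-0.21  0.06 -0.21  1.29 -0.    2.94] w 0.0848
[21.1, -37.4, 0.1, 0.0, -0.1, 1.3]
[20.3, -37.9, 0.1, 0.0, -0.1, 1.3]
[19.4, -38.3, 0.1, 0.0, -0.1, 1.3]
[18.5, -38.7, 0.1, 0.0, -0.1, 1.3]
[17.6, -39.2, 0.1, 0.0, -0.1, 1.3]
[16.7, -39.6, 0.1, 0.0, -0.1, 1.3]
```

```bash
sed -i 's/^RS=.*/RS=R.from_matrix(np.c_[-UX,UY,-UZ])/; s/^RV=.*/RV=R.from_matrix(np.c_[[-c,-s,0],[-s,c,0],[0,0,-1]])/' h.py; python3 -c "
from h import *
plan([.529,.137,.231],RV,ang=8.3)"
```

```text
[6.0, -10.7, 0.0, 0.0, 0.0, -8.2]
[7.5, -9.7, 0.0, 0.0, 0.0, -8.2]
[8.8, -8.5, 0.0, 0.0, 0.0, -8.2]
[9.9, -7.2, 0.0, 0.0, 0.0, -8.2]
[10.9, -5.7, 0.0, 0.0, 0.0, -8.2]
[11.6, -4.1, 0.1, 0.0, 0.0, -8.2]
[12.0, -2.4, 0.1, 0.0, 0.0, -8.2]
[12.2, -0.7, 0.1, 0.0, 0.0, -8.2]
[12.2, 1.1, 0.1, 0.0, 0.0, -8.2]
[11.9, 2.8, 0.1, 0.0, 0.0, -8.2]
[11.4, 4.5, 0.1, 0.0, 0.0, -8.2]
[10.7, 6.1, 0.1, 0.0, 0.0, -8.2]
[9.7, 7.5, 0.1, 0.0, 0.0, -8.2]
[8.5, 8.8, 0.1, 0.0, 0.0, -8.2]
[7.2, 9.9, 0.1, 0.0, 0.0, -8.2]
[5.7, 10.9, 0.1, 0.0, 0.0, -8.2]
[4.1, 11.6, 0.1, 0.0, 0.0, -8.2]
[2.4, 12.0, 0.1, 0.0, 0.0, -8.2]
[0.7, 12.2, 0.1, 0.0, 0.0, -8.2]
[-1.1, 12.2, 0.0, 0.0, 0.0, -8.2]
[-2.8, 11.9, 0.0, 0.0, 0.0, -8.2]
```

>>> {"name": "jog_arm", "arguments": {
  "deltas": [
    [[6, -11, 0, 0, 0, -8.2, 85], [8, -10, 0, 0, 0, -8.2, 85], [9, -9, 0, 0, 0, -8.2, 85], [10, -7, 0, 0, 0, -8.2, 85], [11, -6, 0, 0, 0, -8.2, 85]]
  ]
}}

```text
clock: 2.35
eef_pos: [0.4353, -0.0241, 0.2322]
tool_rot: [0.931, 0.364, 0.003, 0.004]
ft_force: [0.1, -0.3, -0.2]
grip_width: 0.0852
```

>>> {"name": "jog_arm", "arguments": {
  "deltas": [
    [[12, -4, 0, 0, 0, -8.2, 85], [12, -2, 0, 0, 0, -8.2, 85], [12, -1, 0, 0, 0, -8.2, 85], [12, 1, 0, 0, 0, -8.2, 85], [12, 3, 0, 0, 0, -8.2, 85]]
  ]
}}

```text
clock: 2.85
eef_pos: [0.4646, 0.033, 0.2325]
tool_rot: [0.734, 0.679, 0.002, 0.005]
ft_force: [-0.1, -0.0, -0.3]
grip_width: 0.0851
```

>>> {"name": "jog_arm", "arguments": {
  "deltas": [
    [[11, 4, 0, 0, 0, -8.2, 85], [11, 6, 0, 0, 0, -8.2, 85], [10, 7, 0, 0, 0, -8.2, 85], [8, 9, 0, 0, 0, -8.2, 85], [7, 10, 0, 0, 0, -8.2, 85]]
  ]
}}

```text
clock: 3.35
eef_pos: [0.4911, 0.0906, 0.2326]
tool_rot: [0.436, 0.9, 0.0, 0.006]
ft_force: [-0.4, 0.2, 0.5]
grip_width: 0.0852
```

```bash
python3 -c "
from h import *
state(); plan([.529,.137,.231],RV,ang=8.3)"
```

```text
clk 3.35 tcp [0.4911 0.0906 0.2326] bracket xyz mm [-216.1  185.5  148.4] F slope [-0.51  0.13  0.4 ] j [ 0.19  0.23 -0.    1.33 -0.01  1.09] w 0.0852
[2.2, 9.8, 0.3, 0.0, 0.1, -7.3]
[0.9, 9.9, 0.3, 0.0, 0.1, -7.3]
[-0.3, 10.0, 0.3, 0.0, 0.1, -7.3]
[-1.6, 9.9, 0.3, 0.0, 0.1, -7.3]
[-2.8, 9.6, 0.3, 0.0, 0.1, -7.3]
[-4.0, 9.1, 0.3, 0.0, 0.1, -7.3]
```

>>> {"name": "jog_arm", "arguments": {
  "deltas": [
    [[2, 10, 0, 0, 0, -7.5, 85], [1, 10, 0, 0, 0, -7.5, 85], [0, 10, 0, 0, 0, -7.5, 85], [-2, 10, 0, 0, 0, -7.5, 85], [-3, 10, 0, 0, 0, -7.5, 85]]
  ]
}}

```text
clock: 3.85
eef_pos: [0.5237, 0.1329, 0.2328]
tool_rot: [0.109, 0.994, -0.002, 0.006]
ft_force: [-0.3, -0.0, 0.8]
grip_width: 0.0853
```

```bash
python3 -c "
from h import *
state(); plan([.529,.137,.180],RV)"
```

```text
clk 3.85 tcp [0.5237 0.1329 0.2328] bracket xyz mm [-190.5  232.   154. ] F slope [-0.47 -0.07  0.74] j [ 0.25  0.31  0.11  1.36 -0.01  0.47] w 0.0853
[-1.8, 2.7, 26.4, -0.1, 0.3, -2.2]
[-2.1, 2.6, 26.4, -0.1, 0.3, -2.2]
```

>>> {"name": "jog_arm", "arguments": {
  "deltas": [
    [[-2, 3, 26, 0, 0.3, -2.2, 85], [-2, 3, 26, 0, 0.3, -2.2, 85], [0, 0, 25, 0, 0, 0, 85], [0, 0, 25, 0, 0, 0, 85], [0, 0, 20, 0, 0, 0, 85]]
  ]
}}

```text
clock: 4.35
eef_pos: [0.5346, 0.1405, 0.111]
tool_rot: [0.067, 0.998, 0.001, 0.006]
ft_force: [0.1, 0.5, -0.3]
grip_width: 0.085
```

```bash
python3 -c "
from h import *
state(); plan([.529,.137,.081],RV)
im=camera('scene');cv2.imwrite('pics/g.png',cv2.resize(im[120:240,240:400],None,fx=4,fy=4,interpolation=2)[:,:,::-1])"
```

```text
clk 4.35 tcp [0.5346 0.1405 0.111 ] bracket xyz mm [-155.7  241.1   36.9] F slope [ 0.06  0.52 -0.29] j [ 0.26  0.41 -0.07  1.07 -0.    0.39] w 0.085
[5.4, -4.3, 30.0, 0.1, 0.6, 0.5]
```

View pics/g.png

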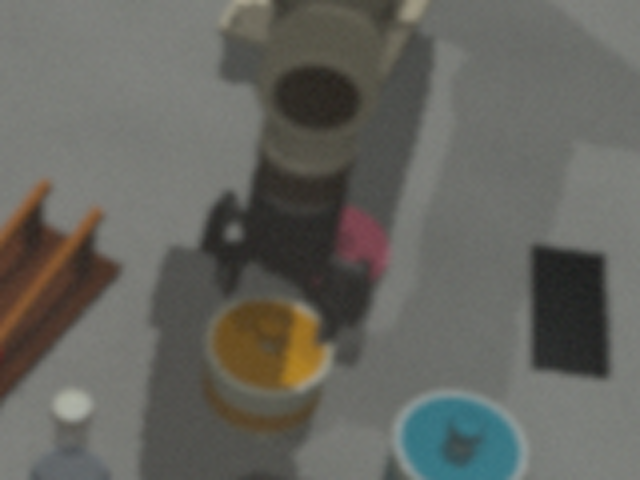

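The hand is over the gold lid, with its fingers on either side of the knob at about (270,345) in the crop. The pink lid is behind the hand. I'll lower the last 30 mm.

>>> {"name": "jog_arm", "arguments": {
  "deltas": [
    [[5, -4, 15, 0, 0.5, 0.5, 85], [0, 0, 12, 0, 0, 0, 85], [0, 0, 0, 0, 0, 0, 70]]
  ]
}}

```text
clock: 4.7
eef_pos: [0.5267, 0.1365, 0.0793]
tool_rot: [0.071, 0.997, -0.0, -0.002]
ft_force: [-0.3, 0.7, 0.2]
grip_width: 0.0732
```

```bash
python3 -c "
from h import *
state(); plan([.529,.137,.081],RV)"
```

```text
clk 4.7 tcp [0.5267 0.1365 0.0793] bracket xyz mm [-156.2  236.1    4.4] F slope [-0.44  0.64  0.09] j [ 0.25  0.44 -0.12  1.01  0.    0.4 ] w 0.0732
[-2.2, 0.8, -1.7, -0.1, -0.3, 0.0]
```

Close up slowly.

>>> {"name": "jog_arm", "arguments": {
  "deltas": [
    [[-2, 0, -2, 0, 0, 0, 55], [0, 0, 0, 0, 0, 0, 40], [0, 0, 0, 0, 0, 0, 34], [0, 0, 0, 0, 0, 0, 30], [0, 0, 0, 0, 0, 0, 28]]
  ]
}}

```text
clock: 5.2
eef_pos: [0.532, 0.1372, 0.0855]
tool_rot: [0.071, 0.997, 0.001, 0.001]
ft_force: [-0.1, -0.5, 0.5]
grip_width: 0.028
```

>>> {"name": "jog_arm", "arguments": {
  "deltas": [
    [[0, 0, 0, 0, 0, 0, 20], [0, 0, 0, 0, 0, 0, 15], [0, 0, 0, 0, 0, 0, 15], [0, 0, 0, 0, 0, 0, 15]]
  ]
}}

```text
clock: 5.6
eef_pos: [0.5321, 0.1373, 0.0858]
tool_rot: [0.071, 0.997, 0.001, 0.001]
ft_force: [-0.2, 1.0, 1.0]
grip_width: 0.026
```

```bash
python3 -c "
from h import *
state()"
```

```text
clk 5.6 tcp [0.5321 0.1373 0.0858] bracket xyz mm [-152.4  237.6   11.7] F slope [-0.58  0.92  0.92] j [ 0.25  0.44 -0.11  1.02  0.    0.39] w 0.026
```

Width 26 with the TCP 5 mm higher than planned means I only have the top of the knob. I'll regrip lower.

>>> {"name": "jog_arm", "arguments": {
  "deltas": [
    [[0, 0, 0, 0, 0, 0, 45], [0, 0, 0, 0, 0, 0, 45], [2, 0, 5, 0, 0, 0, 45], [0, 0, 2, 0, 0, 0, 45], [0, 0, 0, 0, 0, 0, 40]]
  ]
}}

```text
clock: 6.1
eef_pos: [0.5299, 0.1376, 0.078]
tool_rot: [0.071, 0.997, 0.001, 0.001]
ft_force: [0.6, -1.2, -0.0]
grip_width: 0.04
```

```bash
python3 -c "
from h import *
state()"
```

```text
clk 6.1 tcp [0.5299 0.1376 0.078 ] bracket xyz mm [-153.   237.6    3.7] F slope [ 0.8  -1.13  0.12] j [ 0.25  0.44 -0.12  1.    0.    0.4 ] w 0.04
```

>>> {"name": "jog_arm", "arguments": {
  "deltas": [
    [[0, 0, -1, 0, 0, 0, 31], [0, 0, 0, 0, 0, 0, 28], [0, 0, 0, 0, 0, 0, 15], [0, 0, 0, 0, 0, 0, 15], [0, 0, 0, 0, 0, 0, 15]]
  ]
}}

```text
clock: 6.6
eef_pos: [0.5298, 0.1376, 0.0791]
tool_rot: [0.071, 0.997, 0.001, 0.001]
ft_force: [-0.4, -0.5, 0.5]
grip_width: 0.0263
```

>>> {"name": "jog_arm", "arguments": {
  "deltas": [
    [[0, 0, -10, 0, 0, 0, 15], [0, 0, -15, 0, 0, 0, 15], [0, 0, -20, 0, 0, 0, 15], [0, 0, -20, 0, 0, 0, 15], [0, 0, -15, 0, 0, 0, 15]]
  ]
}}

```text
clock: 7.1
eef_pos: [0.526, 0.1365, 0.1591]
tool_rot: [0.071, 0.997, -0.001, -0.004]
ft_force: [0.3, 0.1, -2.7]
grip_width: 0.0266
```

```bash
python3 -c "
from h import *
state(); plan(rail(-.152,0,.135),RS)
im=camera('scene');cv2.imwrite('pics/g2.png',cv2.resize(im[100:250,200:400],None,fx=4,fy=4,interpolation=2)[:,:,::-1])"
```

```text
clk 7.1 tcp [0.526  0.1365 0.1591] bracket xyz mm [-173.4  236.    82.3] F slope [ 0.88  0.17 -2.59] j [ 0.25  0.37 -0.    1.2   0.    0.4 ] w 0.0266
[-5.2, -39.3, -7.8, -0.0, 1.9, 0.0]
[-5.0, -39.3, -8.0, -0.0, 1.9, 0.0]
[-4.7, -39.3, -8.2, -0.0, 1.9, 0.0]
[-4.4, -39.3, -8.3, -0.0, 1.9, 0.0]
[-4.1, -39.3, -8.5, -0.0, 1.9, 0.0]
[-3.9, -39.3, -8.7, -0.0, 1.9, 0.0]
```

View pics/g2.png

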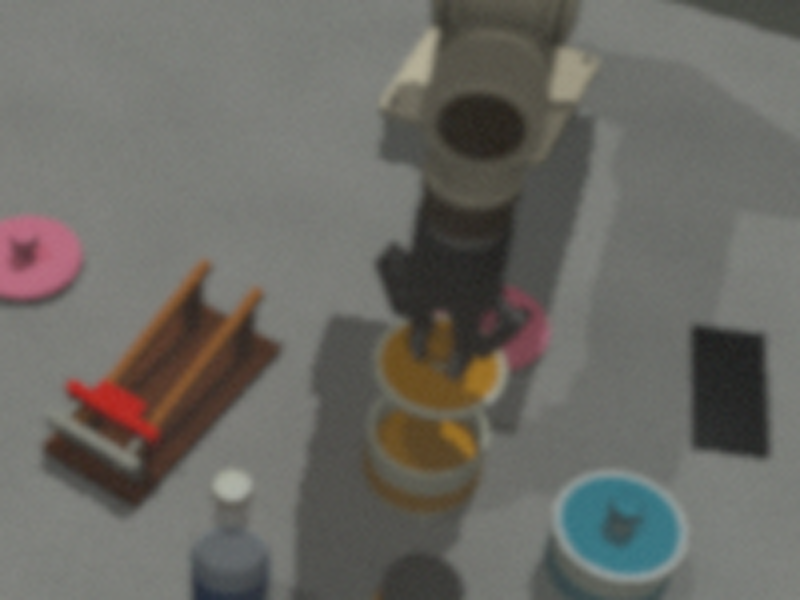

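The lid hangs level in the fingers, the pot stands open at about (425,440) in the crop, and the load is 2.6 N, which matches 0.25 kg. The lid origin is 17 mm beyond the TCP. Now I'll carry it over the rest.

>>> {"name": "jog_arm", "arguments": {
  "deltas": [
    [[-5, -39, -8, 0, 2, 0, 15], [-5, -39, -8, 0, 2, 0, 15], [-5, -39, -8, 0, 2, 0, 15], [-4, -39, -8, 0, 2, 0, 15], [-4, -39, -8, 0, 2, 0, 15]]
  ]
}}

```text
clock: 7.65
eef_pos: [0.5256, -0.0596, 0.2019]
tool_rot: [0.064, 0.994, 0.007, -0.091]
ft_force: [0.5, 0.7, -2.0]
grip_width: 0.0262
```

```bash
python3 -c "
from h import *
state(); plan(rail(-.152,0,.060),RS)"
```

```text
clk 7.65 tcp [ 0.5256 -0.0596  0.2019] bracket xyz mm [-155.3   41.8  129.8] F slope [ 0.8   0.81 -1.84] j [-0.12  0.46  0.23  1.52  0.01  0.01] w 0.0262
[-0.4, -20.9, 34.9, 0.0, 0.8, 0.4]
[-1.0, -20.9, 34.9, 0.0, 0.8, 0.4]
```

>>> {"name": "jog_arm", "arguments": {
  "deltas": [
    [[0, -20, 10, 0, 0.8, 0.4, 15], [-1, -20, 10, 0, 0.8, 0.4, 15], [0, 0, 15, 0, 0, 0, 15], [0, 0, 15, 0, 0, 0, 15], [0, 0, 10, 0, 0, 0, 15]]
  ]
}}

```text
clock: 8.15
eef_pos: [0.5115, -0.1073, 0.1416]
tool_rot: [0.077, 0.992, 0.007, -0.102]
ft_force: [0.4, 0.3, -2.2]
grip_width: 0.0264
```

```bash
python3 -c "
from h import *
state(); plan(rail(-.152,0,.024),RS)"
```

```text
clk 8.15 tcp [ 0.5115 -0.1073  0.1416] bracket xyz mm [-149.8   -7.5   69.3] F slope [ 0.79  0.34 -2.04] j [-0.2   0.5   0.13  1.4  -0.01 -0.04] w 0.0264
[1.3, 3.7, 22.7, 0.0, 0.1, -0.3]
[1.2, 3.7, 22.7, 0.0, 0.1, -0.3]
```

>>> {"name": "jog_arm", "arguments": {
  "deltas": [
    [[1, 4, 12, 0, 0.1, -0.3, 15], [1, 3, 12, 0, 0.1, -0.3, 15], [0, 0, 8, 0, 0, 0, 15], [0, 0, 4, 0, 0, 0, 15], [0, 0, 0, 0, 0, 0, 15]]
  ]
}}

```text
clock: 8.65
eef_pos: [0.5018, -0.098, 0.1031]
tool_rot: [0.071, 0.992, 0.008, -0.105]
ft_force: [-0.3, 1.2, -2.1]
grip_width: 0.0261
```

```bash
python3 -c "
from h import *
state(); plan(rail(-.152,0,.020),RS)"
```

```text
clk 8.65 tcp [ 0.5018 -0.098   0.1031] bracket xyz mm [-152.5    0.4   29.4] F slope [ 0.02  1.17 -2.19] j [-0.19  0.52  0.05  1.31 -0.01 -0.04] w 0.0261
[-0.5, -0.4, 9.4, 0.0, -0.1, 0.0]
```

>>> {"name": "jog_arm", "arguments": {
  "deltas": [
    [[0, 0, 4, 0, 0, 0, 15], [0, 0, 3, 0, 0, 0, 15], [0, 0, 2, 0, 0, 0, 15], [0, 0, 0, 0, 0, 0, 15]]
  ]
}}

```text
clock: 9.05
eef_pos: [0.5012, -0.098, 0.0949]
tool_rot: [0.071, 0.992, 0.008, -0.104]
ft_force: [-0.3, -1.4, -2.0]
grip_width: 0.0263
```

```bash
python3 -c "
from h import *
state(); plan(rail(-.152,0,.018),RS)"
```

```text
clk 9.05 tcp [ 0.5012 -0.098   0.0949] bracket xyz mm [-151.4    0.3   21.3] F slope [ 0.38 -1.44 -2.  ] j [-0.19  0.52  0.03  1.29 -0.01 -0.04] w 0.0263
[0.6, -0.3, 3.3, 0.0, 0.1, 0.0]
```

>>> {"name": "jog_arm", "arguments": {
  "deltas": [
    [[0, 0, 2, 0, 0, 0, 15], [0, 0, 0, 0, 0, 0, 15]]
  ]
}}

```text
clock: 9.25
eef_pos: [0.501, -0.0981, 0.0931]
tool_rot: [0.071, 0.992, 0.008, -0.103]
ft_force: [0.2, -0.4, -2.3]
grip_width: 0.026
```

>>> {"name": "jog_arm", "arguments": {
  "deltas": [
    [[0, 0, 1.5, 0, 0, 0, 15], [0, 0, 0, 0, 0, 0, 15]]
  ]
}}

```text
clock: 9.45
eef_pos: [0.5009, -0.0981, 0.0917]
tool_rot: [0.071, 0.992, 0.007, -0.103]
ft_force: [-0.1, 0.9, -2.6]
grip_width: 0.0262
```

```bash
python3 -c "
from h import *
state()"
```

```text
clk 9.45 tcp [ 0.5009 -0.0981  0.0917] bracket xyz mm [-1.51e+02  1.00e-01  1.81e+01] F slope [ 0.33  0.91 -2.6 ] j [-0.19  0.52  0.02  1.28 -0.01 -0.04] w 0.0262
```

>>> {"name": "jog_arm", "arguments": {
  "deltas": [
    [[0, 0, 1, 0, 0, 0, 15], [0, 0, 0, 0, 0, 0, 15]]
  ]
}}

```text
clock: 9.65
eef_pos: [0.5007, -0.0981, 0.0907]
tool_rot: [0.071, 0.992, 0.007, -0.103]
ft_force: [-1.2, -0.2, -1.8]
grip_width: 0.0263
```

>>> {"name": "jog_arm", "arguments": {
  "deltas": [
    [[0, 0, 1, 0, 0, 0, 15], [0, 0, 0, 0, 0, 0, 15]]
  ]
}}

```text
clock: 9.85
eef_pos: [0.501, -0.0982, 0.0905]
tool_rot: [0.071, 0.992, 0.007, -0.102]
ft_force: [-0.7, -0.1, -2.5]
grip_width: 0.0263
```

>>> {"name": "jog_arm", "arguments": {
  "deltas": [
    [[0, 0, 1, 0, 0, 0, 15], [0, 0, 0, 0, 0, 0, 15]]
  ]
}}

```text
clock: 10.05
eef_pos: [0.5012, -0.0983, 0.0904]
tool_rot: [0.071, 0.992, 0.007, -0.102]
ft_force: [-0.1, -0.5, -1.1]
grip_width: 0.0265
```

```bash
python3 -c "
from h import *
state(); plan(rail(-.152,0,.017),RS)"
```

```text
clk 10.05 tcp [ 0.5012 -0.0983  0.0904] bracket xyz mm [-150.4    0.    16.9] F slope [ 0.18 -0.46 -1.09] j [-0.19  0.52  0.02  1.27 -0.01 -0.04] w 0.0265
[1.6, -0.0, -0.1, 0.0, 0.3, 0.0]
```

Contact: the TCP has stopped at 16.9 mm above the rails (17 expected) and the load is coming off. One more touch, then release.

>>> {"name": "jog_arm", "arguments": {
  "deltas": [
    [[0.5, 0, 0.7, 0, 0.3, 0, 15], [0, 0, 0, 0, 0, 0, 15]]
  ]
}}

```text
clock: 10.25
eef_pos: [0.5012, -0.0983, 0.0903]
tool_rot: [0.071, 0.992, 0.007, -0.104]
ft_force: [-1.0, 0.4, -0.7]
grip_width: 0.0258
```

>>> {"name": "jog_arm", "arguments": {
  "deltas": [
    [[0, 0, 0, 0, 0, 0, 30], [0, 0, 0, 0, 0, 0, 34], [0, 0, 0, 0, 0, 0, 40], [0, 0, 0, 0, 0, 0, 50], [0, 0, 0, 0, 0, 0, 60]]
  ]
}}

```text
clock: 10.75
eef_pos: [0.5005, -0.0981, 0.0895]
tool_rot: [0.071, 0.992, 0.007, -0.105]
ft_force: [0.3, -0.2, 0.0]
grip_width: 0.0601
```

>>> {"name": "jog_arm", "arguments": {
  "deltas": [
    [[0, 0, -10, 0, 0, 0, 65], [0, 0, -20, 0, 0, 0, 65], [0, 0, -25, 0, 0, 0, 65], [0, 0, -25, 0, 0, 0, 60], [0, 0, 0, 0, 0, 0, 44]]
  ]
}}

```text
clock: 11.25
eef_pos: [0.5173, -0.1005, 0.1723]
tool_rot: [0.071, 0.992, 0.008, -0.105]
ft_force: [-0.3, 0.1, -0.2]
grip_width: 0.0468
```

```bash
python3 -c "
from h import *
state(); plan(rail(-.225,0,.07),RS)
im=camera('scene');cv2.imwrite('pics/p.png',cv2.resize(im[130:240,190:335],None,fx=5,fy=5,interpolation=2)[:,:,::-1])
for d in masks_of('gold_lid','scene')[:3]: print(d['conf'],d['at'])
print(proj('scene',[rail(-.152,0,.014),rail(-.152,0,.046)]))
"
```

```text
clk 11.25 tcp [ 0.5173 -0.1005  0.1723] bracket xyz mm [-1.515e+02  1.000e-01  1.004e+02] F slope [-0.28  0.07 -0.26] j [-0.19  0.5   0.2   1.49 -0.01 -0.04] w 0.0468
[36.7, -0.0, 15.2, 0.0, -0.1, 0.0]
[36.7, -0.0, 15.2, 0.0, -0.1, 0.0]
0.73 [206.6, 165.0]
0.67 [253.2, 177.9]
0.58 [318.5, 183.4]
[[250.4506098  174.41423829]
 [249.41885575 169.73950859]]
```

View pics/p.png

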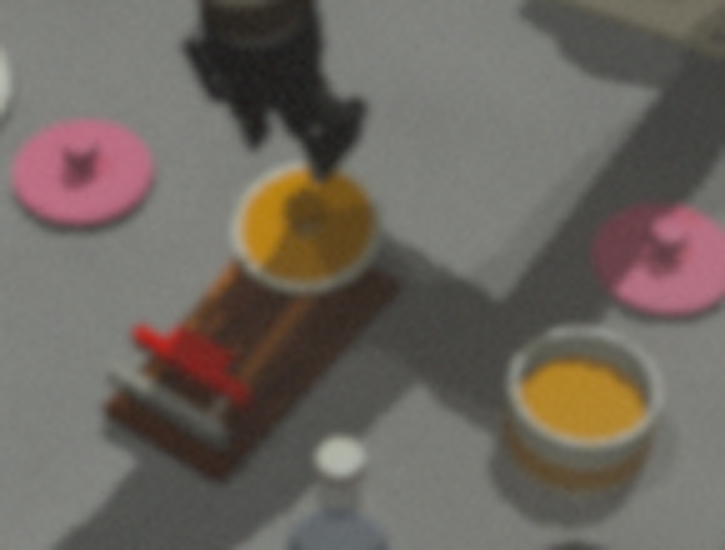

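The lid lies on the rails at the high end, at (305,227) in the crop, within about 1 px of the predicted spot, and it stays there with nothing touching it. Next I go behind it with the fingers 44 mm apart, so that two fingertips push on the rim and keep it centred.

>>> {"name": "jog_arm", "arguments": {
  "deltas": [
    [[42, 0, 0, 0, 0, 0, 44], [42, 0, 0, 0, 0, 0, 44], [5, 0, 20, 0, 0, 0, 44], [0, 0, 20, 0, 0, 0, 44], [0, 0, 0, 0, 0, 0, 44]]
  ]
}}

```text
clock: 11.85
eef_pos: [0.4122, -0.0851, 0.1412]
tool_rot: [0.071, 0.991, 0.009, -0.115]
ft_force: [0.1, -0.2, 0.7]
grip_width: 0.0439
```

```bash
python3 -c "
from h import *
state(); plan(rail(-.234,0,.0015),RS,step=18)"
```

```text
clk 11.85 tcp [ 0.4122 -0.0851  0.1412] bracket xyz mm [-249.     0.4   47.9] F slope [-0.07 -0.15  0.74] j [-0.2   0.33 -0.14  1.33 -0.01 -0.05] w 0.0439
[-5.3, -0.1, 15.4, 0.0, -0.4, 0.0]
[-5.2, -0.1, 15.4, 0.0, -0.4, 0.0]
[-5.1, -0.1, 15.4, 0.0, -0.4, 0.0]
```

>>> {"name": "jog_arm", "arguments": {
  "deltas": [
    [[-3, 0, 15, 0, -0.4, 0, 44], [-3, 0, 15, 0, -0.4, 0, 44], [-3, 0, 12, 0, -0.4, 0, 44], [0, 0, 3, 0, 0, 0, 44], [0, 0, 0, 0, 0, 0, 44]]
  ]
}}

```text
clock: 12.35
eef_pos: [0.4104, -0.0847, 0.0937]
tool_rot: [0.071, 0.992, 0.008, -0.106]
ft_force: [0.0, 0.3, 1.2]
grip_width: 0.0438
```

```bash
python3 -c "
from h import *
state(); plan(rail(-.218,0,.0015),RS,step=4)"
```

```text
clk 12.35 tcp [ 0.4104 -0.0847  0.0937] bracket xyz mm [-240.9    0.5    1.1] F slope [-0.26  0.3   1.16] j [-0.2   0.36 -0.23  1.19 -0.01 -0.05] w 0.0438
[-3.8, -0.1, -0.1, 0.0, -0.0, 0.0]
[-3.8, -0.1, -0.1, 0.0, -0.0, 0.0]
[-3.8, -0.1, -0.1, 0.0, -0.0, 0.0]
[-3.8, -0.1, -0.1, 0.0, -0.0, 0.0]
[-3.8, -0.1, -0.1, 0.0, -0.0, 0.0]
[-3.8, -0.1, -0.1, 0.0, -0.0, 0.0]
```

>>> {"name": "jog_arm", "arguments": {
  "deltas": [
    [[-5, 0, 0, 0, 0, 0, 44], [-5, 0, 0, 0, 0, 0, 44], [-5, 0, 0, 0, 0, 0, 44], [-5, 0, 0, 0, 0, 0, 44], [0, 0, 0, 0, 0, 0, 44]]
  ]
}}

```text
clock: 12.85
eef_pos: [0.434, -0.0882, 0.0911]
tool_rot: [0.071, 0.992, 0.008, -0.104]
ft_force: [-0.0, 0.4, -0.4]
grip_width: 0.0441
```

```bash
python3 -c "
from h import *
state(); plan(rail(-.21,0,.0015),RS,step=4)
im=camera('scene');cv2.imwrite('pics/q.png',cv2.resize(im[130:230,200:320],None,fx=5,fy=5,interpolation=2)[:,:,::-1])"
```

```text
clk 12.85 tcp [ 0.434  -0.0882  0.0911] bracket xyz mm [-217.     0.4    3.5] F slope [-0.01  0.38 -0.39] j [-0.19  0.41 -0.17  1.2  -0.01 -0.05] w 0.0441
[-3.5, -0.2, 1.0, 0.0, -0.0, 0.0]
[-3.5, -0.2, 1.0, 0.0, -0.0, 0.0]
```

View pics/q.png

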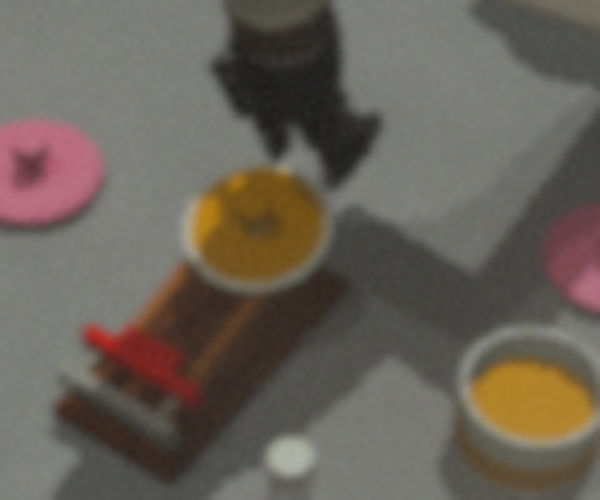

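The fingertips are right behind the lid's uphill rim at (300,170) in the crop, and the lid has not moved. Now I push.

>>> {"name": "jog_arm", "arguments": {
  "deltas": [
    [[-3, 0, 1.5, 0, 0, 0, 44], [-3, 0, 1, 0, 0, 0, 44], [-3, 0, 0.3, 0, 0, 0, 44], [-3, 0, 0.3, 0, 0, 0, 44], [0, 0, 0, 0, 0, 0, 44]]
  ]
}}

```text
clock: 13.4
eef_pos: [0.4428, -0.0895, 0.0859]
tool_rot: [0.071, 0.992, 0.008, -0.107]
ft_force: [-0.8, -0.0, 0.8]
grip_width: 0.0439
```

```bash
python3 -c "
from h import *
state(); plan(rail(-.185,0,.0015),RS,step=4)"
```

```text
clk 13.4 tcp [ 0.4428 -0.0895  0.0859] bracket xyz mm [-2.072e+02  4.000e-01  2.000e-01] F slope [-0.92 -0.16  0.58] j [-0.19  0.43 -0.15  1.21 -0.01 -0.05] w 0.0439
[-3.7, -0.1, -0.2, 0.0, -0.1, 0.0]
[-3.7, -0.1, -0.2, 0.0, -0.1, 0.0]
[-3.7, -0.1, -0.2, 0.0, -0.1, 0.0]
[-3.7, -0.1, -0.2, 0.0, -0.1, 0.0]
[-3.7, -0.1, -0.2, 0.0, -0.1, 0.0]
[-3.7, -0.1, -0.2, 0.0, -0.1, 0.0]
```

>>> {"name": "jog_arm", "arguments": {
  "deltas": [
    [[-4, 0, -0.5, 0, 0, 0, 44], [-4, 0, 0, 0, 0, 0, 44], [-4, 0, 0, 0, 0, 0, 44], [-4, 0, 0, 0, 0, 0, 44], [-4, 0, 0, 0, 0, 0, 44]]
  ]
}}

```text
clock: 13.9
eef_pos: [0.4636, -0.0924, 0.0815]
tool_rot: [0.071, 0.992, 0.008, -0.107]
ft_force: [-1.9, 0.2, 1.5]
grip_width: 0.044
```

```bash
python3 -c "
from h import *
state(); plan(rail(-.165,0,.0015),RS,step=4)"
```

```text
clk 13.9 tcp [ 0.4636 -0.0924  0.0815] bracket xyz mm [-185.8    0.5    0.2] F slope [-2.13 -0.09  1.09] j [-0.19  0.47 -0.09  1.22 -0.01 -0.05] w 0.044
[-3.5, -0.1, -0.2, 0.0, -0.1, 0.0]
[-3.5, -0.1, -0.2, 0.0, -0.1, 0.0]
[-3.5, -0.1, -0.2, 0.0, -0.1, 0.0]
[-3.5, -0.1, -0.2, 0.0, -0.1, 0.0]
[-3.5, -0.1, -0.2, 0.0, -0.1, 0.0]
[-3.5, -0.1, -0.2, 0.0, -0.1, 0.0]
```

>>> {"name": "jog_arm", "arguments": {
  "deltas": [
    [[-4, 0, -0.8, 0, 0, 0, 44], [-4, 0, 0, 0, 0, 0, 44], [-4, 0, 0, 0, 0, 0, 44], [-4, 0, 0, 0, 0, 0, 44], [-4, 0, 0, 0, 0, 0, 44]]
  ]
}}

```text
clock: 14.4
eef_pos: [0.4851, -0.0955, 0.0773]
tool_rot: [0.071, 0.992, 0.008, -0.107]
ft_force: [-2.2, 0.3, 2.1]
grip_width: 0.0443
```

```bash
python3 -c "
from h import *
state(); plan(rail(-.145,0,.0015),RS,step=4)"
```

```text
clk 14.4 tcp [ 0.4851 -0.0955  0.0773] bracket xyz mm [-163.6    0.5    0.7] F slope [-2.6  -0.03  1.58] j [-0.19  0.51 -0.03  1.24 -0.01 -0.05] w 0.0443
[-3.7, -0.1, -0.2, 0.0, -0.1, 0.0]
[-3.7, -0.1, -0.2, 0.0, -0.1, 0.0]
[-3.7, -0.1, -0.2, 0.0, -0.1, 0.0]
[-3.7, -0.1, -0.2, 0.0, -0.1, 0.0]
[-3.7, -0.1, -0.2, 0.0, -0.1, 0.0]
```

>>> {"name": "jog_arm", "arguments": {
  "deltas": [
    [[-3, 0, -1.5, 0, 0, 0, 44], [-3, 0, -0.5, 0, 0, 0, 44], [-3, 0, 0, 0, 0, 0, 44], [-3, 0, 0, 0, 0, 0, 44]]
  ]
}}

```text
clock: 14.8
eef_pos: [0.4989, -0.0974, 0.0761]
tool_rot: [0.071, 0.992, 0.008, -0.107]
ft_force: [-0.8, 0.1, -0.6]
grip_width: 0.0443
```

```bash
python3 -c "
from h import *
state()
im=camera('scene');cv2.imwrite('pics/r.png',cv2.resize(im[130:230,200:320],None,fx=5,fy=5,interpolation=2)[:,:,::-1])"
```

```text
clk 14.8 tcp [ 0.4989 -0.0974  0.0761] bracket xyz mm [-149.8    0.6    2.4] F slope [-0.66 -0.06 -0.75] j [-0.19  0.54  0.01  1.25 -0.01 -0.04] w 0.0443
```

View pics/r.png

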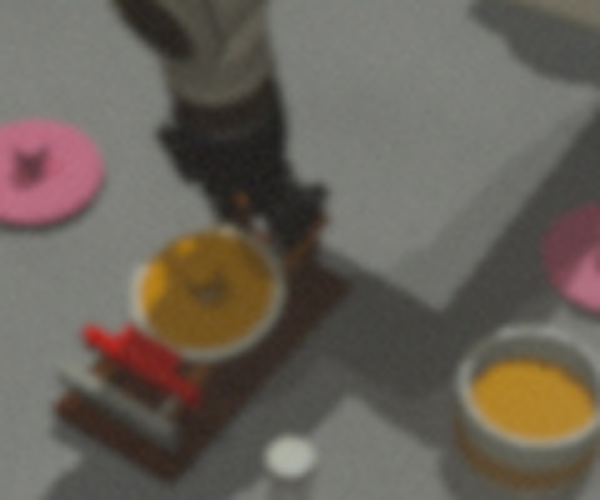

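The lid is sliding straight towards the stop. The rest hasn't moved: the red bar is still at (85,330)–(195,400) in the crop. I'll feel for the stop in small steps.

>>> {"name": "jog_arm", "arguments": {
  "deltas": [
    [[-2.5, 0, 0.3, 0, 0, 0, 44], [-2.5, 0, 0, 0, 0, 0, 44]]
  ]
}}

```text
clock: 15.05
eef_pos: [0.504, -0.0981, 0.0749]
tool_rot: [0.071, 0.992, 0.008, -0.107]
ft_force: [-1.2, 0.6, 1.2]
grip_width: 0.0443
```

>>> {"name": "jog_arm", "arguments": {
  "deltas": [
    [[-2, 0, 0.3, 0, 0, 0, 44], [-2, 0, 0, 0, 0, 0, 44]]
  ]
}}

```text
clock: 15.25
eef_pos: [0.5079, -0.0987, 0.074]
tool_rot: [0.071, 0.992, 0.008, -0.107]
ft_force: [-1.8, 0.3, 0.9]
grip_width: 0.0438
```

>>> {"name": "jog_arm", "arguments": {
  "deltas": [
    [[-1.5, 0, 0.3, 0, 0, 0, 44], [-1.5, 0, 0, 0, 0, 0, 44]]
  ]
}}

```text
clock: 15.45
eef_pos: [0.5108, -0.0991, 0.0732]
tool_rot: [0.071, 0.992, 0.008, -0.107]
ft_force: [-1.8, -0.5, 2.3]
grip_width: 0.0439
```

```bash
python3 -c "
from h import *
state()"
```

```text
clk 15.45 tcp [ 0.5108 -0.0991  0.0732] bracket xyz mm [-137.4    0.6    2.1] F slope [-2.19 -0.73  1.9 ] j [-0.19  0.56  0.04  1.26 -0.01 -0.04] w 0.0439
```

>>> {"name": "jog_arm", "arguments": {
  "deltas": [
    [[-1.2, 0, -0.6, 0, 0, 0, 44], [-1, 0, 0, 0, 0, 0, 44]]
  ]
}}

```text
clock: 15.65
eef_pos: [0.512, -0.0993, 0.0729]
tool_rot: [0.071, 0.992, 0.008, -0.108]
ft_force: [-5.8, -0.0, 5.6]
grip_width: 0.0443
```

>>> {"name": "jog_arm", "arguments": {
  "deltas": [
    [[-1, 0, 0, 0, 0, 0, 44], [-1, 0, 0, 0, 0, 0, 44]]
  ]
}}

```text
clock: 15.85
eef_pos: [0.512, -0.0993, 0.0729]
tool_rot: [0.071, 0.991, 0.009, -0.111]
ft_force: [-4.8, 1.5, 5.3]
grip_width: 0.0442
```

```bash
python3 -c "
from h import *
state()"
```

```text
clk 15.85 tcp [ 0.512  -0.0993  0.0729] bracket xyz mm [-136.2    0.6    2.1] F slope [-5.95  0.79  4.13] j [-0.19  0.57  0.05  1.27 -0.01 -0.04] w 0.0442
```

I've hit the stop: no further advance at TCP x = -136, with about 6 N, just under the rest's 7 N slip force. That puts the stop at about -17.5, where the images had it. I'll back off and check.

>>> {"name": "jog_arm", "arguments": {
  "deltas": [
    [[3, 0, 0, 0, 0, 0, 44], [10, 0, 0, 0, 0, 0, 44], [20, 0, -5, 0, 0, 0, 44], [25, 0, -10, 0, 0, 0, 44], [20, 0, -30, 0, 0, 0, 44]]
  ]
}}

```text
clock: 16.35
eef_pos: [0.4449, -0.0896, 0.1305]
tool_rot: [0.071, 0.991, 0.009, -0.11]
ft_force: [0.8, 0.1, 0.1]
grip_width: 0.0438
```

>>> {"name": "jog_arm", "arguments": {
  "deltas": [
    [[20, 0, -40, 0, 0, 0, 44], [20, 0, -40, 0, 0, 0, 44], [20, 0, -40, 0, 0, 0, 44], [20, 0, 0, 0, 0, 0, 44], [0, 0, 0, 0, 0, 0, 44]]
  ]
}}

```text
clock: 16.85
eef_pos: [0.3918, -0.0822, 0.2745]
tool_rot: [0.071, 0.992, 0.008, -0.103]
ft_force: [0.2, 0.8, 0.1]
grip_width: 0.0442
```

```bash
python3 -c "
from h import *
state()
o=np.zeros((560,800,3),np.uint8)
im=camera('scene')[160:230,205:275];o[:440,355:795]=cv2.resize(im,(440,440),interpolation=2)
im=camera('top')[145:225,250:300];o[:,:350]=cv2.resize(im,None,fx=7,fy=7,interpolation=2)
cv2.imwrite('pics/f.png',o[:,:,::-1])
a=np.linspace(0,6.28,60)
for n in('scene','top'):
  for d in masks_of('gold_lid',n)[:4]:
    v,u=np.nonzero(d['pixels']); q=np.array([u.mean(),v.mean()])
    print(n,round(d['conf'],2),q.round(1))
  print(n,'pred stop-17.5',proj(n,[rail(-.0735,0,.014),rail(-.0735,0,.046)]).round(1).tolist())
"
```

```text
clk 16.85 tcp [ 0.3918 -0.0822  0.2745] bracket xyz mm [-296.8    0.3  173.9] F slope [0.1  0.8  0.14] j [-0.2   0.2   0.04  1.62 -0.01 -0.06] w 0.0442
scene 0.85 [239.9 190.2]
scene 0.84 [206.4 163.7]
scene 0.83 [322.3 181.8]
scene pred stop-17.5 [[238.0, 190.2], [236.7, 185.7]]
top 0.79 [336.2 209.1]
top 0.58 [206.6 251.5]
top pred stop-17.5 [[275.5, 178.3], [276.1, 174.6]]
```

View pics/f.png

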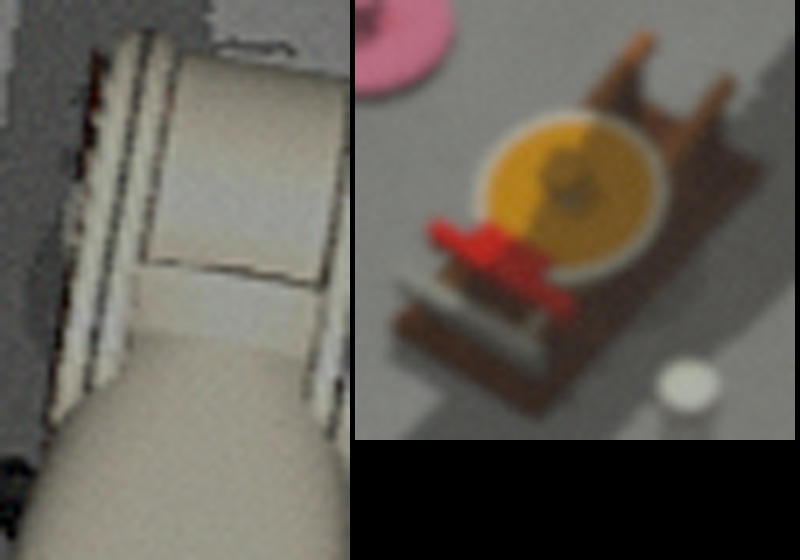

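In the scene view the lid's edge is under the red lip at about (505,250), and the rest's corners are where they were. The arm hides the top view, so I'll swing it aside to confirm.

>>> {"name": "jog_arm", "arguments": {
  "deltas": [
    [[0, -45, 0, 0, 0, 0, 44], [0, -45, 0, 0, 0, 0, 44], [0, -45, 0, 0, 0, 0, 44], [0, -45, 0, 0, 0, 0, 44], [0, -45, 0, 0, 0, 0, 44]]
  ]
}}

```text
clock: 17.55
eef_pos: [0.3642, -0.3074, 0.2637]
tool_rot: [0.063, 0.992, 0.011, -0.11]
ft_force: [1.2, 0.0, 0.7]
grip_width: 0.044
```

```bash
python3 -c "
from h import *
state()
from scipy.optimize import least_squares
im=camera('top');cv2.imwrite('pics/e.png',cv2.resize(im[100:260,120:310],None,fx=4,fy=3.75 and 4,interpolation=2)[:590,:,::-1])
for n in('top','scene'):
  if n=='scene': camera(n)
  for d in masks_of('gold_lid',n)[:4]:
    v,u=np.nonzero(d['pixels']); q=np.array([u.mean(),v.mean()]); e=None
    c,_=cv2.findContours(d['pixels'].astype(np.uint8),0,1); h=max(c,key=len)
    print(n,round(d['conf'],2),q.round(1),'bbox',cv2.boundingRect(h))
a=np.linspace(0,6.28,90)
for xs in(-.0735,-.080):
  P=[rail(xs+.056*np.cos(t),.056*np.sin(t),.014) for t in a]
  for n in('top','scene'):
    g=proj(n,P); print(xs,n,g.min(0).round(1),g.max(0).round(1))
"
```

```text
clk 17.55 tcp [ 0.3642 -0.3074  0.2637] bracket xyz mm [-289.8 -226.5  164.4] F slope [1.   0.21 0.91] j [-0.64  0.34  0.2   1.63 -0.1  -0.5 ] w 0.044
top 0.84 [335.4 207.6] bbox (320, 194, 33, 31)
top 0.71 [206.2 251.7] bbox (190, 236, 33, 33)
top 0.57 [275.7 179.1] bbox (260, 164, 33, 31)
scene 0.74 [239.8 190.5] bbox (224, 178, 31, 27)
scene 0.55 [206.3 164.1] bbox (193, 153, 28, 23)
-0.0735 top [258.8 163. ] [292.2 194. ]
-0.0735 scene [222.7 177. ] [253.4 203.9]
-0.08 top [258.6 164.8] [292.  195.8]
-0.08 scene [223.8 175.7] [254.4 202.5]
```

View pics/e.png

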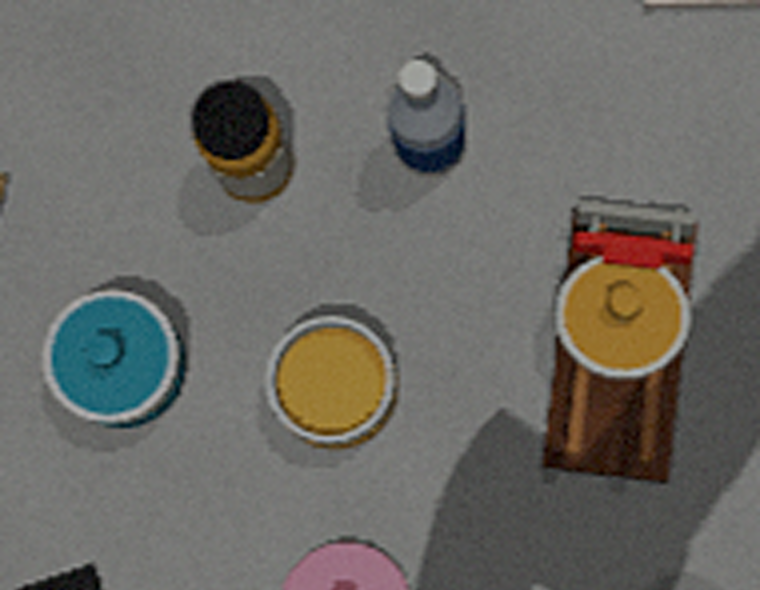

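```bash
python3 -c "
from h import *
ims=[np.mean([camera(n).astype(float) for _ in range(4)],0).astype(np.float32) for n in('top','scene')]
X=np.arange(-.150,-.005,.0005)
for n,im in zip(('top','scene'),ims):
  def prof(z,X):
    out=0
    for y in np.linspace(-.012,.012,9):
      g=proj(n,[rail(x-0*y,y,z) for x in X]).astype(np.float32)
      out=out+cv2.remap(im,g[None,:,0],g[None,:,1],1)[0]
    return out/9
  A=prof(.014,X); k=X<-.105; gb=np.gradient(A[:,2]); i=np.argmin(np.where(k,-gb,9)); print(n,'uphill rim at',X[i]*1000,'(expect stop-112)')
  A=prof(.024,X); rg=np.gradient(A[:,0]-2*A[:,1]); i=np.argmax(np.where(X>-.06,rg,-9)); print(n,'lip edge at',X[i]*1000,'(stop-14)')
state()
"
```

```text
top uphill rim at -127.99999999999997 (expect stop-112)
top lip edge at -32.49999999999989 (stop-14)
scene uphill rim at -130.99999999999997 (expect stop-112)
scene lip edge at -30.99999999999989 (stop-14)
clk 18.15 tcp [ 0.3648 -0.3049  0.2657] bracket xyz mm [-290.  -223.9  166.5] F slope [ 0.16  0.9  -0.88] j [-0.63  0.34  0.2   1.63 -0.1  -0.5 ] w 0.0439
```

```bash
python3 -c "
from workcell import *
print(job_done())"
```

```text
the job is handed in; nothing more can be done
None
```

The gold lid is off its pot and pushed home under the red lip against the stop, and I handed the job in at about 18 s with the arm clear of everything. No verdict was reported.

**What I did:** I lifted the lid by its knob and laid it on the top end of the rails, well short of the stop. I let go of it there, and it stayed put. I then pushed it down by its rim with two fingertips until it stopped against about 6 N, just under the 7 N at which the rest slides.

**Last checks:**
- **Seating:** From its uphill rim to the lip edge the lid measured 95.5 mm in the top view and 100 mm in the scene view. It should be 98 mm when seated. The two views differ by 4.5 mm, so a gap of a millimetre or two can't be ruled out from the images alone. The push does fit a seated lid: it stopped where a stop at about -17.5 would put it, and the images had the stop at about -17.
- **Position:** The lid is roughly centred on the stop, with its edge under the lip.
- **Everything else:** The rest, the pots and the blue lid looked unmoved, as did the other things in the last views. The last views didn't cover the dish, the tape roll and parts of the table, but the arm never went near them at low height.

**What went less well:**
- The first grip sat too high on the knob, so I opened and regripped lower before lifting.
- During the final push there was also about 4 N upward on the fingers, possibly from the tips rubbing on the rim or rails. The force on the stop may therefore have been a little under 6 N.

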